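Hold a new box's lid open for fitting its stay

TASK

I am going to fit the lid stay to this new box: pull the brass bolt on its front back past its click, clear of the lid's staple, then raise the lid and hold it still at 60 degrees open so that I can mark the screw holes. Finish while holding it there, because the lid falls shut if it is let go; do not let it drop on the way, and leave the tools round the box where they lie.

Things in the scene. Friction and masses are not known exactly. Their poses are not given: they have to be found in the camera images.
- new_box: a new, pale wooden box with finger joints, fixed to the bench: 170 mm (its x) by 260 mm (its y), 85 mm high without its lid; origin at the centre of its underside. Its front, with the brass bolt, faces -x of its own frame (roughly towards the robot); its own y axis is parallel to the hinge and points to the left seen from the robot. It stands on the bench turned by up to 0.25 rad either way. The closed lid's top is 97 mm above the bench
- lid (a joint): opening angle of the lid in rad: 0 shut, grows as its front edge rises, stop at 1.75; 60 degrees is 1.047. The lid is 12 mm thick, weighs 0.28 to 0.56 kg, turns freely and falls shut when it is let go below 90 degrees. While the bolt is in its staple its front edge rises 2 to 4 mm and no more
- lid_hinge (a point): middle of the hinge pin, at the box's far upper edge (89 mm behind the box's centre, 85 mm up); the pin runs along the box's y axis
- lid_pull (a point): centre of the bar of the brass D-shaped pull on top of the lid: a round bar 10 mm thick, 84 mm of it straight and parallel to the box's y axis, on two posts 100 mm apart; bar centre 33 mm above the lid's top face, 28 mm clear underneath, and 34 mm behind the lid's front edge. With the lid shut it lies 130 mm above the bench, 52 mm in front of the box's centre and 141 mm in front of the hinge pin and 45 mm above it. The bar can turn between fingers that pinch it
- bolt (a joint): travel of the brass barrel bolt on the box's front, m: 0 shot (through the lid's staple), 0.026 fully drawn at its stop. It slides along the box's front to the box's right (the box's own -y). A sprung detent holds it at either end: it takes up to about 8 N to move it away from an end, and past the half-way point (0.013) the spring pushes it on to 0.022, from where it slides loosely to its stop; the tip is clear of the staple from 0.016 on
- bolt_knob (a point): centre of the bolt's round brass knob, which sticks straight out of the box's front (along the box's -x): 15.6 mm in diameter, 15 mm long, its centre 30 mm in front of the box's front face and 68 mm above the bench. With the bolt shot it stands 52 mm to the right of the box's middle
- lamp_foot (a point): centre of the underside of the round foot, 160 mm across, of the green bench lamp, which is fixed and solid, to the left of the box. Its post leans up from the foot to about 0.36 m; from there its upper arm runs away from the robot and to the right to the shade, about 150 mm wide, 0.32 m farther from the robot and 0.15 m farther to the right than the foot and 0.36 to 0.5 m above the bench. Keep the hand and arm clear of it
- lid_stay_mid (a point): the brass folding lid stay that is going to be fitted: two flat brass arms about 100 x 11 mm on a rivet, lying flat, 10 mm high, on the bench to the right of the box; a bystander; point near its middle, half-way up
- short_driver_mid (a point): screwdriver with black handle, 32 x 192 x 40 mm, lying in front of the box; a bystander; point near its middle, half-way up
- screw_carton_mid (a point): small cardboard box of screws, 55 x 80 x 39 mm, standing to the right of the box, towards the robot; a bystander; point near its middle, half-way up
- bevel_mid (a point): wooden-stocked sliding bevel, 22 x 140 x 21 mm, lying to the left of the box; a bystander; point near its middle, half-way up
- pencil_mid (a point): flat carpenter's pencil, 15 x 186 x 9 mm, lying behind the box; a bystander; point near its middle, half-way up
- sanding_block_mid (a point): cork block wrapped in abrasive paper, 70 x 110 x 31 mm, lying behind the box, beyond the pencil; a bystander; point near its middle, half-way up

How it is judged:
By the outcome, as a careful person would: the job done as asked, in the order asked, and still so for the second after the job is handed in, while the arm keeps its last pose, push and grip.
It also fails if it takes over 50 s, if anything falls off the work surface, if the arm or the gripper's body presses on something with over 40 N, if the wrist force passes 120 N, or if a joint passes its speed limit or range.

ROBOT

A 6-joint arm with a two-finger parallel gripper is mounted at the origin on a cart in front of the work surface, level with it; the furniture and walls round the work are solid. World frame = base frame: x ahead of the robot, y to its left, z up, the work surface at z = 0. Lengths are in m, angles in rad, forces in N, time in s.
With the tool pointing down it reaches from about 0.35 to 0.775 m from the base axis. Payload 7.3 kg.
Tool frame: the origin (TCP) lies midway between the tips of the shut fingers; the grasp point (between the pads) lies 19 mm behind it; y points along the fingers, x is the direction in which the jaws open and shut, and the axes are right-handed (so a half turn about y gives the same grasp; the last joint's range is limited). The gripper opens to 92 mm and grips with 3 to 60 N. Pads are 19 mm wide; open, the fingers measure 130 mm over their backs; the gripper's body (75 mm by 190 mm) begins 47 mm behind the grasp point.
Start: joints at [-1.452, 0.342, 1.524, -0, 1.275, -0.146], TCP at [0.137, -0.507, 0.227] pointing down, gripper open.
Joint ranges: [-2.53, 2.53], [-0.77, 2.02], [0.04, 2.7], [-1, 4.14], [0.28, 2.66], [-3.11, 3.11]. Speed limits (rad/s): [2.57, 2.57, 3.14, 3.14, 3.14, 3.14].

INTERFACE

Orientations are given as a unit quaternion [x, y, z, w].
In Python, from station import env, viewer, order, nets gives the robot as it stands.
- The arm moves only by the tool carry_out, never from a script. Its argument "commands" is a list of rows, each a list of 7 numbers: the shift along the tool's x, y, z in mm, then the turn, a rotation vector about the tool's x, y, z in degrees, then the closure, from 0 (fully open) to 1 (shut). A call has exactly 5 rows; each row shifts and turns the commanded pose from where the row before left it, along the tool's axes as they then stand; what a row does not reach is not made up. A row lasts 1/12 s, in which the tool goes at most 41.7 mm and 7.16 degrees, less where a joint would pass 70% of its speed; a pose out of reach is approached as far as the arm can. A call with a gripper value outside its range is refused whole. The fingers move at their own pace and stop on an object; "grip_force" is the grip in N (left out, the last holds). Time passes only in rows, so rows that do not move let the fingers close, or fill a call up. It gives the time, the measured TCP pose, the force and the opening at its end, in the units of the state.
- env.get_obs(): the state, without advancing time (a new reading comes with each control period).
- viewer.camera(name): name is "scene" or "top" or "wrist"; returns a dict with "color" (480x640x3 uint8, red, green, blue), "range_z" (480x640 float32, m along the optical axis (not along the pixel's ray), 0 where there is no reading), "fov_y" (degrees; the focal length in pixels is half the picture's height over the tangent of half this angle, whatever the lens; pixels are square), "cx", "cy" (the principal point, pixels), "k1" (the pictures are not rectified: a ray, as slopes to the right and down, at radius r is drawn at 1 + k1 r^2 times it, then the intrinsics apply), "world_from_camera" (4x4, takes a point from camera to world coordinates). Camera axes: x right, y down, z forward; pixel columns grow to the right and rows downward; lengths in m; the calibration is good to about 2 mm. A picture is of the moment at which its call begins.
- order.close_job(): hands the job in, once; it reports no verdict.
Trained networks look in a picture, given as the dict that the camera call returned (one of the last four; its "shot" number tells which), for a name from the list of things; names that differ only in an ending like _2 or _b are one class to them, and where a whole thing is asked for, a point or a joint stands for the part that bears it (a point fixed in the world has none). Each returns a list of dicts, best first, with "confidence" (0 to 1); they miss things now and then, are a little off and sometimes report something else, mostly with a low value. They report only what shows in the picture. A call takes as long as a camera call.
- nets.find_in(picture, target): "extent" ([left, top, right, bottom] in pixels, round what is visible of it).
- nets.cut_out(picture, target): "pixels" (480x640 bool, what is visible of it) and "extent" ([left, top, right, bottom] in pixels, round what is visible of it).
The state is a dict: "time_s": time; "joints": joint angles; "dq": joint speeds; "effort": joint torques, N m; "position": TCP position; "tool_rot": TCP orientation; "contact_force": force on the tool from outside, world axes, zero at the start; "ft_torque": the same for the moment, N m; "gripper_width": finger opening in m.
Only numpy, scipy, OpenCV 4.12 (cv2) and the standard library are available. Lean on these libraries where they do the work, as an engineer would, in place of code of your own. Each camera call takes 0.05 s, during which the arm holds its last target.

## Working session

There is one attempt and no reset: what is moved stays moved. The work goes in short steps, Python scripts to look and compute and a tool call to move; the robot and the scene stay as the last step left them, time stands still between calls to the robot, and variables do not carry over. Pictures are saved under pics/ and viewed, and the job is handed in when it is done.

Besides the shell and the picture viewer there is one more tool, called after "Emit:" in YAML: its name, and indented under it one key for each argument. carry_out: Moves the arm, as the interface text tells. Its arguments: {"type":"object","properties":{"commands":{"type":"array","items":{"type":"array","items":{"type":"number"}}},"grip_force":{"type":"number"}},"required":["commands"]}

```bash
mkdir -p pics; ls
cat > h.py <<'E'
import numpy as np, cv2
from station import env, viewer, order, nets
from scipy.spatial.transform import Rotation as R
def shot(name,fn=None):
    p=viewer.camera(name)
    if fn: cv2.imwrite('pics/'+fn,cv2.cvtColor(p['color'],cv2.COLOR_RGB2BGR))
    return p
def f_of(p): return 240/np.tan(np.radians(p['fov_y'])/2)
def pix2w(p,u,v,z=None):
    f=f_of(p);K=np.array([[f,0,p['cx']],[0,f,p['cy']],[0,0,1.]])
    uv=np.stack([np.ravel(u),np.ravel(v)],1).astype(np.float64)
    n=cv2.undistortPoints(uv[:,None,:],K,np.array([p['k1'],0,0,0.]))[:,0]
    if z is None: z=p['range_z'][np.ravel(v).astype(int),np.ravel(u).astype(int)]
    c=np.c_[n*np.ravel(z)[:,None],np.ravel(z)]
    T=p['world_from_camera'];return c@T[:3,:3].T+T[:3,3]
def ray(p,u,v):
    T=p['world_from_camera'];a=pix2w(p,[u],[v],np.array([1.0]))[0];return T[:3,3],a-T[:3,3]
def w2pix(p,P):
    T=np.linalg.inv(p['world_from_camera']);c=np.atleast_2d(P)@T[:3,:3].T+T[:3,3]
    s=c[:,:2]/c[:,2:];r2=(s**2).sum(1,keepdims=True);return s*(1+p['k1']*r2)*f_of(p)+[p['cx'],p['cy']]
E
python3 - <<'E'
from h import *
for k,v in env.get_obs().items(): print(k,np.round(v,4))
for n in ['scene','top']:
    p=shot(n,n+'0.png'); print(n,p['fov_y'],p['cx'],p['cy'],p['k1'],np.round(p['world_from_camera'],3).tolist())
    for t in ['new_box','lid_pull','bolt_knob','lamp_foot','screw_carton_mid','short_driver_mid','lid_stay_mid']:
        r=nets.find_in(p,t)
        print(t,[(np.round(d['extent']),round(d['confidence'],2)) for d in r[:2]])
E
```

```text
pics
time_s 0.0
joints [-1.452   0.3427  1.525  -0.      1.2754 -0.146 ]
dq [ 0.0006 -0.001  -0.0009 -0.0012 -0.0004  0.0002]
effort [-2.00000e-04 -4.31238e+01 -2.44225e+01  7.18000e-02  5.59000e-02
 -1.00000e-04]
position [ 0.1374 -0.5063  0.226 ]
tool_rot [-0.5612  0.43   -0.4292  0.562 ]
contact_force [ 0.4689  0.0037 -1.0625]
ft_torque [-0.0462 -0.0057 -0.0162]
gripper_width 0.092
scene 53.625025583615894 315.51787706523345 227.51768432282188 -0.07209280427599918 [[-0.565, -0.339, 0.752, -0.272], [-0.825, 0.216, -0.523, 0.703], [0.015, -0.916, -0.401, 0.55], [0.0, 0.0, 0.0, 1.0]]
new_box [(array([285., 198., 406., 275.]), 0.84)]
lid_pull [(array([289., 200., 404., 249.]), 0.74)]
bolt_knob []Traceback (most recent call last):
  File "<stdin>", line 6, in <module>
ValueError: it knows: bevel_mid, bolt, bolt_knob, lid, lid_hinge, lid_pull, lid_stay_mid, new_box, pencil_mid, sanding_block_mid, screw_carton_mid, short_driver_mid
```

Run:
```python
from h import *
for n in ['scene','top']:
    p=shot(n,n+'1.png'); print(n,np.round(p['world_from_camera'],3).tolist())
    for t in ['new_box','lid','lid_pull','bolt','bolt_knob','screw_carton_mid','short_driver_mid','lid_stay_mid']:
        r=nets.find_in(p,t)
        print(t,[(np.round(d['extent']),round(d['confidence'],2)) for d in r[:2]])
```

```text
scene [[-0.565, -0.339, 0.752, -0.272], [-0.825, 0.216, -0.523, 0.703], [0.015, -0.916, -0.401, 0.55], [0.0, 0.0, 0.0, 1.0]]
new_box [(array([284., 201., 406., 276.]), 0.63)]
lid [(array([288., 201., 410., 252.]), 0.79)]
lid_pull [(array([289., 203., 408., 247.]), 0.73), (array([284., 202., 409., 277.]), 0.26)]
bolt []
bolt_knob [(array([365., 235., 392., 245.]), 0.61)]
screw_carton_mid [(array([289., 202., 405., 250.]), 0.64), (array([422., 239., 456., 264.]), 0.58)]
short_driver_mid [(array([318., 274., 389., 291.]), 0.93)]
lid_stay_mid [(array([406., 240., 419., 248.]), 0.57)]
top [[0.065, -0.977, 0.204, 0.352], [-0.998, -0.064, 0.012, 0.115], [0.001, -0.204, -0.979, 1.184], [0.0, 0.0, 0.0, 1.0]]
new_box [(array([308., 183., 440., 295.]), 0.77)]
lid [(array([310., 184., 444., 278.]), 0.76)]
lid_pull [(array([313., 182., 448., 286.]), 0.78)]
bolt [(array([366., 274., 413., 294.]), 0.65)]
bolt_knob [(array([369., 278., 393., 292.]), 0.75)]
screw_carton_mid [(array([436., 301., 475., 326.]), 0.68)]
short_driver_mid [(array([291., 286., 374., 316.]), 0.86)]
lid_stay_mid [(array([440., 230., 464., 278.]), 0.7)]
```

View pics/scene0.png

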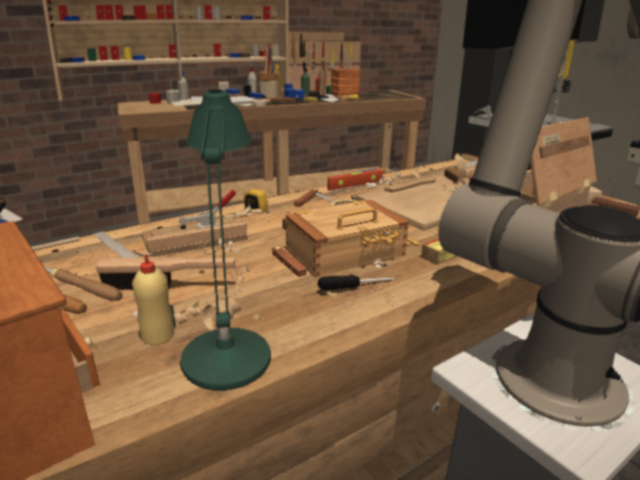

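```bash
ls pics
```

```text
scene0.png
scene1.png
top1.png
```

View pics/top1.png

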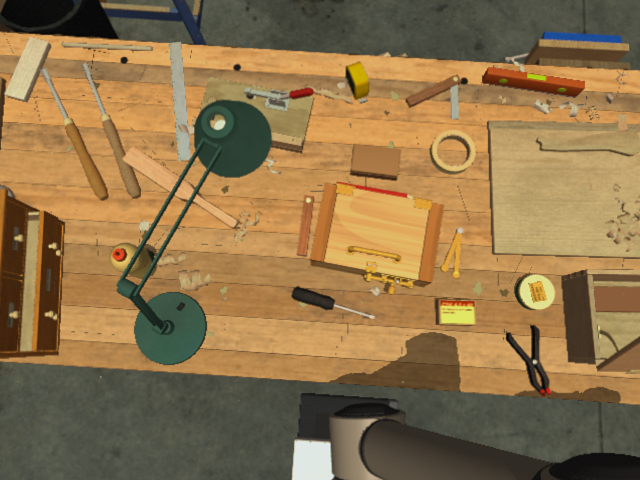

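Top view: the box is at about (375,235), with the pull at (374,254) and the bolt around (390,282). The driver is at (333,303), the carton at (457,312) and the stay at (453,253). Next I fit the box pose from depth.

Run:
```python
from h import *
p=shot('top')
vv,uu=np.mgrid[150:340,280:490]
P=pix2w(p,uu,vv)
ok=p['range_z'][150:340,280:490].ravel()>0
z=P[:,2]
m=ok&(z>.088)&(z<.106)
print(m.sum(), np.median(z[m]))
# lid top box
mask=np.zeros((480,640),np.uint8); mask[150:340,280:490]=m.reshape(vv.shape)
mask=cv2.morphologyEx(mask,cv2.MORPH_OPEN,np.ones((3,3)))
ys,xs=np.nonzero(mask);Q=pix2w(p,xs,ys)
r=cv2.minAreaRect(Q[:,:2].astype(np.float32));print('lid rect',r)
m2=ok&(z>.11)&(z<.15)
Q=P[m2];print('pull',m2.sum(),Q.mean(0),Q.min(0),Q.max(0)); 
u,s,vt=np.linalg.svd(Q[:,:2]-Q[:,:2].mean(0));print('dir',vt[0],np.degrees(np.arctan2(vt[0][1],vt[0][0])))
im=cv2.cvtColor(p['color'],cv2.COLOR_RGB2BGR)[170:340,280:490]
cv2.imwrite('pics/topz.png',cv2.resize(im,None,fx=3.5,fy=3.5,interpolation=cv2.INTER_CUBIC))
p2=shot('scene')
im=cv2.cvtColor(p2['color'],cv2.COLOR_RGB2BGR)[180:310,270:470]
cv2.imwrite('pics/scenez.png',cv2.resize(im,None,fx=4,fy=4,interpolation=cv2.INTER_CUBIC))
```

```text
9435 0.09770473481202857
lid rect ((0.5923502445220947, 0.012032151222229004), (0.26116520166397095, 0.17909157276153564), 82.21257019042969)
pull 266 [0.54013015 0.01935413 0.13262891] [ 0.52921954 -0.03501273  0.11101614] [0.55149716 0.07230312 0.13848897]
dir [0.1278249  0.99179675] 82.65608029812981
```

View pics/topz.png

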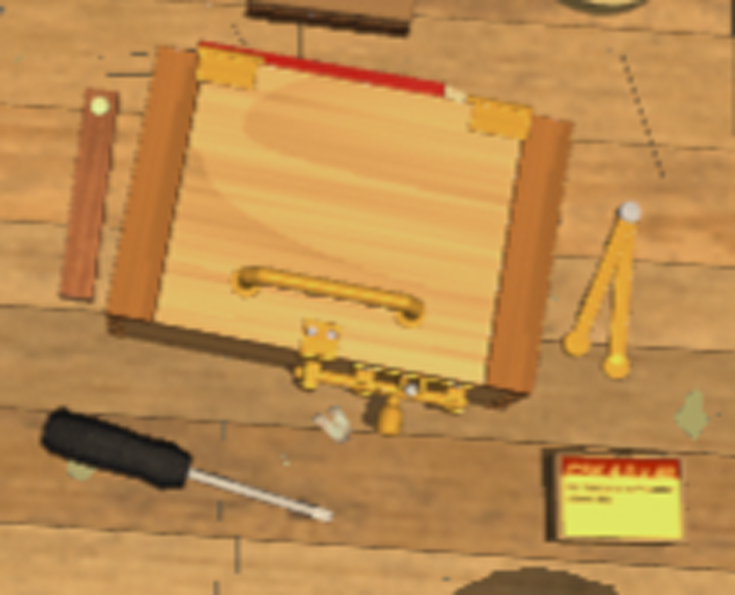

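View pics/scenez.png

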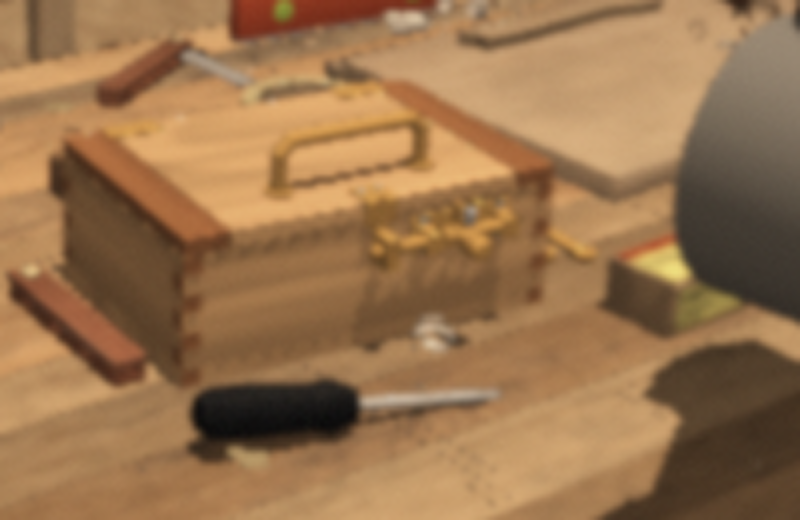

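```bash
cat >> h.py <<'E'
yaw=np.radians(-7.6); C=np.array([.5916,.0125,0])
Rb=R.from_euler('z',yaw).as_matrix()
def bx(*p): return C+Rb@np.array(p)
def cur():
    o=env.get_obs(); return np.array(o['position']),R.from_quat(o['tool_rot']).as_matrix(),o
def tool(app,jaw):
    y=app/np.linalg.norm(app); x=jaw-y*(jaw@y); x/=np.linalg.norm(x); return np.c_[x,y,np.cross(x,y)]
def rel(p0,R0,p1,R1):
    """total shift in tool axes at start (mm), total rotvec deg"""
    return np.round(R0.T@(p1-p0)*1000,1), np.round(np.degrees(R.from_matrix(R0.T@R1).as_rotvec()),2)
E
python3 - <<'E'
from h import *
p,Rt,o=cur(); print(np.round(Rt,3))
s=shot('top')
K=bx(-.115,-.052,.068); L=bx(-.052,0,.130)
print(K,L,w2pix(s,[K,L,bx(-.085,.13,.085),bx(-.085,-.13,.085),bx(.085,-.13,.085)]))
for d in nets.find_in(s,'bolt_knob')[:2]: print(d)
s2=shot('scene'); print(w2pix(s2,[K,L]))
for t in ['bolt_knob','lid_pull']:
    print([ (np.round(d['extent']),d['confidence']) for d in nets.find_in(s2,t)])
x=Rb[:,0];y=Rb[:,1]
for sg in (1,-1):
    G=tool(np.array([0,0,-1.]),sg*y); print('knob',sg,rel(p,Rt,K+[0,0,.1],G))
    G=tool(np.array([0,0,-1.]),sg*x); print('pull',sg,rel(p,Rt,L,G))
for n in ['short_driver_mid','screw_carton_mid']:
    r=nets.cut_out(s,n)[0]; yy,xx=np.nonzero(r['pixels']);Q=pix2w(s,xx,yy); print(n,Q.min(0),Q.max(0))
E
```

```text
[[ 0.262  0.     0.965]
 [-0.965 -0.     0.262]
 [ 0.    -1.    -0.   ]]
[ 0.47073288 -0.02383372  0.068     ] [0.54005679 0.01937733 0.13      ] [[389.74962409 290.77741358]
 [373.82299164 252.5177215 ]
 [308.78931191 259.237192  ]
 [429.77245708 283.32493014]
 [441.96338796 206.65896445]]
{'extent': [359.8, 274.7, 408.5, 293.8], 'confidence': 0.66}
[[387.86583498 241.2220987 ]
 [356.80397744 211.56903326]]
[(array([365., 238., 395., 244.]), 0.47)]
[(array([288., 200., 408., 248.]), 0.72)]
knob 1 (array([-378.8,   58.7,  448.1]), array([ 1.0000e-02, -1.5723e+02,  0.0000e+00]))
pull 1 (array([-402.4,   96.7,  526.3]), array([ 0.000e+00, -6.723e+01,  1.000e-02]))
knob -1 (array([-378.8,   58.7,  448.1]), array([-0.000e+00,  2.277e+01,  1.000e-02]))
pull -1 (array([-402.4,   96.7,  526.3]), array([-1.0000e-02,  1.1277e+02,  0.0000e+00]))
short_driver_mid [ 0.35171414  0.00755284 -0.0057873 ] [0.46878107 0.18595186 1.18373009]
screw_carton_mid [ 0.35171414 -0.22747635 -0.00372273] [0.46742077 0.11503968 1.18373009]
```

Emit:
carry_out:
  commands:
    - [-20, 0, 24, 0, 0, 0, 0]
    - [-25, 1, 30, 0, 0, 0, 0]
    - [-25, 1, 30, 0, 0, 0, 0]
    - [-25, 1, 30, 0, 0, 0, 0]
    - [-25, 1, 30, 0, 0, 0, 0]
  grip_force: 20

```text
time_s: 1.97
position: [0.2456, -0.3517, 0.2227]
tool_rot: [0.562, -0.43, 0.43, -0.561]
contact_force: [0.7, -0.7, 0.4]
gripper_width: 0.092
```

Emit:
carry_out:
  commands:
    - [-25, 1, 30, 0, 0, 0, 0]
    - [-25, 1, 30, 0, 0, 0, 0]
    - [-25, 1, 30, 0, 0, 0, 0]
    - [-25, 1, 30, 0, 0, 0, 0]
    - [-25, 1, 30, 0, 0, 0, 0]

```text
time_s: 2.38
position: [0.3578, -0.1916, 0.218]
tool_rot: [0.562, -0.429, 0.43, -0.562]
contact_force: [0.6, -0.8, 0.6]
gripper_width: 0.0921
```

Emit:
carry_out:
  commands:
    - [-25, 1, 30, 0, 0, 0, 0]
    - [-25, 1, 30, 0, 0, 0, 0]
    - [-25, 1, 30, 0, 0, 0, 0]
    - [-25, 1, 30, 0, 0, 0, 0]
    - [-15, 1, 18, 0, 0, 0, 0]

```text
time_s: 2.8
position: [0.4617, -0.0432, 0.2129]
tool_rot: [-0.562, 0.429, -0.429, 0.562]
contact_force: [-0.5, -1.0, 0.0]
gripper_width: 0.0922
```

Emit:
carry_out:
  commands:
    - [0, 0, 0, 0, 5.7, 0, 0]
    - [0, 0, 0, 0, 5.7, 0, 0]
    - [0, 0, 0, 0, 5.7, 0, 0]
    - [0, 0, 0, 0, 5.7, 0, 0]
    - [0, 0, 0, 0, 0, 0, 0]

```text
time_s: 3.22
position: [0.4602, -0.0461, 0.2127]
tool_rot: [0.465, -0.533, 0.533, -0.465]
contact_force: [-0.6, 0.0, 0.3]
gripper_width: 0.092
```

Run:
```python
from h import *
p,Rt,o=cur(); print(p,np.round(Rt,3),o['time_s'])
K=bx(-.115,-.052,.068); L=bx(-.052,0,.130)
s=shot('wrist','w1.png'); print(w2pix(s,[K,L]))
for t in ['bolt_knob','lid_pull']:
    print([ (np.round(d['extent']),d['confidence']) for d in nets.find_in(s,t)])
print(rel(p,Rt,K+[0,0,.1],tool(np.array([0,0,-1.]),-Rb[:,1])))
```

```text
[ 0.46018469 -0.04609196  0.21271014] [[-0.136  0.     0.991]
 [-0.991 -0.    -0.136]
 [ 0.    -1.     0.   ]] 3.2167
[[289.00764868 219.99942225]
 [204.93451095 152.09220035]]
[(array([223., 189., 341., 229.]), 0.72)]
[(array([ 37.,   2., 393., 210.]), 0.91)]
(array([-23.5,  44.7,   7.4]), array([-0.  , -0.21,  0.01]))
```

View pics/w1.png

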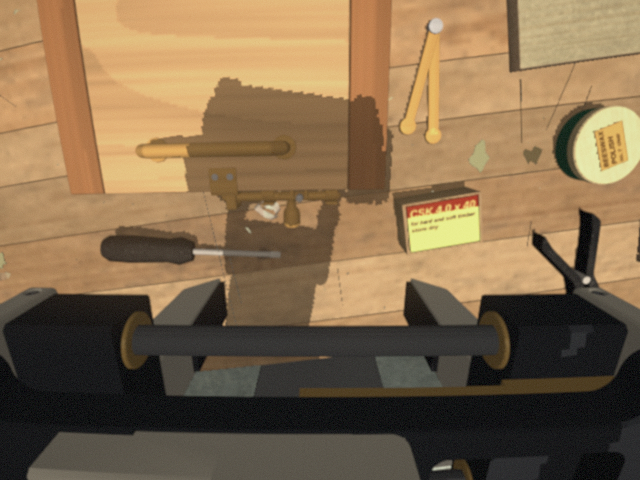

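Run:
```python
from h import *
s=shot('wrist')
im=cv2.cvtColor(s['color'],cv2.COLOR_RGB2BGR)[130:270,110:350]
cv2.imwrite('pics/w1z.png',cv2.resize(im,None,fx=3.3,fy=3.3,interpolation=cv2.INTER_CUBIC))
for (a,b,c,d,zl,zh,n) in [(130,300,130,170,.12,.15,'bar'),(270,320,195,235,.04,.09,'knob'),(30,420,0,210,.09,.104,'lid')]:
    vv,uu=np.mgrid[c:d,a:b];P=pix2w(s,uu,vv);m=(P[:,2]>zl)&(P[:,2]<zh)
    Q=(P[m]-C)@Rb; print(n,m.sum(),np.percentile(Q,[1,50,99],axis=0).round(4).tolist())
    if n!='lid':
        cc=(uu.ravel()[m],vv.ravel()[m]); print(min(cc[0]),max(cc[0]),min(cc[1]),max(cc[1]))
    if n=='bar':
        u,sv,vt=np.linalg.svd(P[m][:,:2]-P[m][:,:2].mean(0)); print(np.degrees(np.arctan2(vt[0][1],vt[0][0])))
```

```text
bar 2213 [[-0.0548, -0.0555, 0.1239], [-0.0498, -0.0067, 0.1336], [-0.0452, 0.0487, 0.1359]]
136 289 141 156
82.60475302776906
knob 704 [[-0.1203, -0.0785, 0.0675], [-0.0996, -0.0548, 0.0728], [-0.09, -0.0363, 0.0864]]
270 319 195 227
lid 61798 [[-0.0826, -0.1288, 0.0951], [-0.0069, -0.0048, 0.097], [0.0528, 0.1251, 0.0991]]
```

View pics/w1z.png

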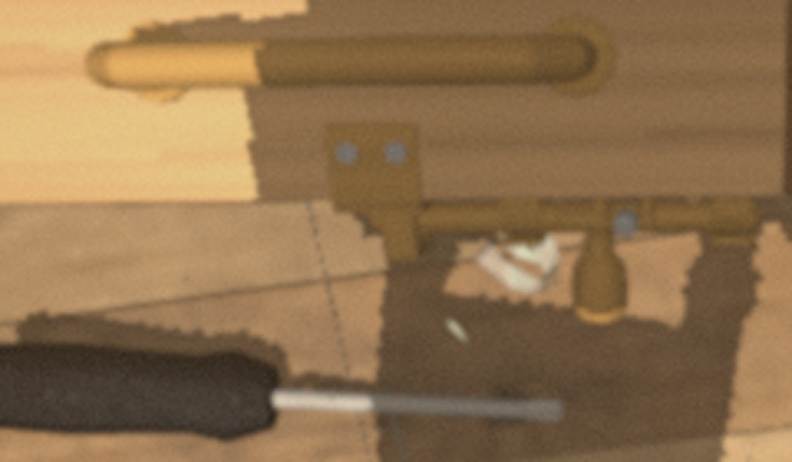

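```bash
echo 'C=C+Rb@np.array([.0015,-.0027,0])' >> h.py
python3 - <<'E'
from h import *
p,Rt,o=cur()
s=shot('wrist'); print(C, w2pix(s,[bx(-.115,-.052,.068),bx(-.052,0,.130)]))
vv,uu=np.mgrid[200:228,275:310];P=pix2w(s,uu,vv);Q=(P-C)@Rb;m=(Q[:,2]>.05)&(Q[:,2]<.08)&(Q[:,0]<-.104)
print('knob',m.sum(),np.percentile(Q[m],[2,50,98],axis=0).round(4).tolist())
# grasp point 4 mm outward of knob centre, TCP 17 below
T=bx(-.118,-.052,.068-.018)
G=tool(np.array([0,0,-1.]),-Rb[:,1]); print(rel(p,Rt,T,G))
E
```

```text
[0.59272973 0.00962533 0.        ] [[291.76917001 218.21822599]
 [208.8716902  149.15223096]]
knob 316 [[-0.1218, -0.0586, 0.0685], [-0.1128, -0.0518, 0.0736], [-0.1047, -0.0443, 0.0759]]
(array([-20.9, 162.7,   6.1]), array([-0.01,  0.11,  0.01]))
```

Emit:
carry_out:
  commands:
    - [-11, 20, 3, 0, 0, 0, 0]
    - [-10, 35, 3, 0, 0, 0, 0]
    - [0, 40, 0, 0, 0, 0, 0]
    - [0, 35, 0, 0, 0, 0, 0]
    - [0, 20, 0, 0, 0, 0, 0]

```text
time_s: 3.88
position: [0.467, -0.0257, 0.0595]
tool_rot: [-0.467, 0.533, -0.531, 0.465]
contact_force: [-1.1, -0.8, -0.1]
gripper_width: 0.0922
```

Emit:
carry_out:
  commands:
    - [0, 10, 0, 0, 0, 0, 0.3]
    - [0, 2, 0, 0, 0, 0, 0.5]
    - [0, 0, 0, 0, 0, 0, 0.6]
    - [0, 0, 0, 0, 0, 0, 0.7]
    - [0, 0, 0, 0, 0, 0, 0.7]

```text
time_s: 4.3
position: [0.4697, -0.0264, 0.0518]
tool_rot: [0.465, -0.531, 0.533, -0.466]
contact_force: [0.4, -0.2, -0.2]
gripper_width: 0.0631
```

Run:
```python
from h import *
p,Rt,o=cur(); print((p-C)@Rb,o['gripper_width'],o['contact_force'])
s=shot('wrist','w2.png')
```

```text
[-0.11714778 -0.05199749  0.05177489] 0.06308432403868301 [ 0.38667897 -0.17105306 -0.18659789]
```

View pics/w2.png

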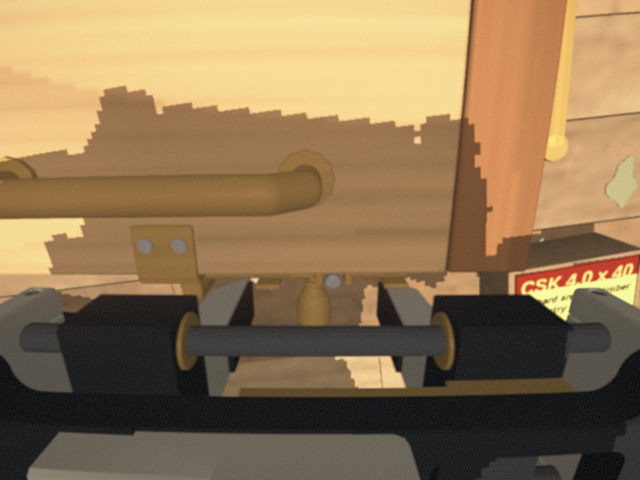

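The knob at (315,300) is centred between the open fingers, so I'll close on it.

Emit:
carry_out:
  commands:
    - [0, 0, 0, 0, 0, 0, 1]
    - [0, 0, 0, 0, 0, 0, 1]
    - [0, 0, 0, 0, 0, 0, 1]
    - [0, 0, 0, 0, 0, 0, 1]
    - [0, 0, 0, 0, 0, 0, 1]
  grip_force: 25

```text
time_s: 4.77
position: [0.4689, -0.0262, 0.0508]
tool_rot: [0.466, -0.532, 0.532, -0.466]
contact_force: [-0.3, 0.2, 0.3]
gripper_width: 0.0256
```

Emit:
carry_out:
  commands:
    - [0, 0, 0, 0, 0, 0, 1]
    - [0, 0, 0, 0, 0, 0, 1]
    - [0, 0, 0, 0, 0, 0, 1]
    - [0, 0, 0, 0, 0, 0, 1]
    - [0, 0, 0, 0, 0, 0, 1]

```text
time_s: 5.18
position: [0.4689, -0.0262, 0.0507]
tool_rot: [0.466, -0.532, 0.532, -0.466]
contact_force: [-0.0, 0.3, 0.3]
gripper_width: 0.0137
```

Emit:
carry_out:
  commands:
    - [3, 0, 0, 0, 0, 0, 1]
    - [5, 0, 0, 0, 0, 0, 1]
    - [6, 0, 0, 0, 0, 0, 1]
    - [6, 0, 0, 0, 0, 0, 1]
    - [4, 0, 0, 0, 0, 0, 1]

```text
time_s: 5.6
position: [0.4658, -0.0505, 0.0507]
tool_rot: [0.466, -0.532, 0.532, -0.466]
contact_force: [0.5, 0.9, -0.7]
gripper_width: 0.0135
```

Emit:
carry_out:
  commands:
    - [1, 0, 0, 0, 0, 0, 1]
    - [0, 0, 0, 0, 0, 0, 1]
    - [0, 0, 0, 0, 0, 0, 1]
    - [0, 0, 0, 0, 0, 0, 1]
    - [0, 0, 0, 0, 0, 0, 1]

```text
time_s: 6.02
position: [0.4657, -0.0511, 0.0507]
tool_rot: [0.466, -0.532, 0.532, -0.466]
contact_force: [1.4, -0.9, -0.8]
gripper_width: 0.0136
```

Run:
```python
from h import *
p,Rt,o=cur(); print((p-C)@Rb,o['gripper_width'],o['contact_force'])
s=shot('wrist','w3.png')
```

```text
[-0.11787371 -0.07701067  0.05072051] 0.013550299373113089 [ 1.36351537 -0.85920381 -0.84573686]
```

View pics/w3.png

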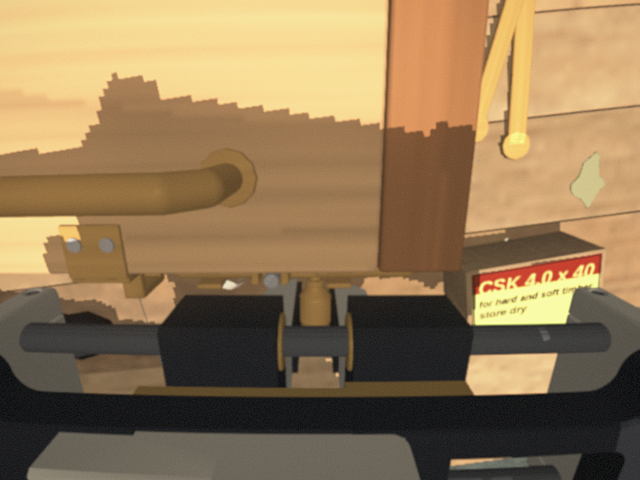

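The knob followed for 25 mm and no residual force shows. Now I open the gripper part way and lift off.

Emit:
carry_out:
  commands:
    - [0, 0, 0, 0, 0, 0, 0.5]
    - [0, 0, 0, 0, 0, 0, 0.5]
    - [0, 0, 0, 0, 0, 0, 0.5]
    - [0, 0, 0, 0, 0, 0, 0.5]
    - [0, -5, -1, 0, 0, 0, 0.5]

```text
time_s: 6.48
position: [0.464, -0.0507, 0.0552]
tool_rot: [-0.466, 0.533, -0.532, 0.465]
contact_force: [-0.3, -0.0, -0.3]
gripper_width: 0.0423
```

Emit:
carry_out:
  commands:
    - [0, -20, 0, 0, 0, 0, 0.5]
    - [0, -35, 0, 0, 0, 0, 0.5]
    - [0, -40, 0, 0, 0, 0, 0.3]
    - [0, -40, 0, 0, 0, 0, 0]
    - [0, -30, 0, 0, 0, 0, 0]

```text
time_s: 6.9
position: [0.4648, -0.0509, 0.2244]
tool_rot: [0.465, -0.531, 0.533, -0.466]
contact_force: [0.7, -0.9, 0.7]
gripper_width: 0.0613
```

Run:
```python
from h import *
p,Rt,o=cur(); print((p-C)@Rb,o['gripper_width'],o['contact_force'],o['joints'])
s=shot('wrist','w4.png')
vv,uu=np.mgrid[180:300,200:420];P=pix2w(s,uu,vv);Q=(P-C)@Rb;m=(Q[:,2]>.05)&(Q[:,2]<.08)&(Q[:,0]<-.106)&(Q[:,0]>-.125)
print('knob',m.sum(),np.percentile(Q[m],[2,50,98],axis=0).round(4).tolist())
for sg in (1,-1):
    print(sg,rel(p,Rt,bx(-.052,0,.130-.015),tool(np.array([0,0,-1.]),sg*Rb[:,0])))
```

```text
[-0.11881477 -0.07687607  0.22435954] 0.06132452057194715 [ 0.70234854 -0.91618258  0.73358811] [-2.73062737e-01  2.37200114e-01  1.67961502e+00 -1.04165557e-04
  1.22160692e+00  1.43082503e+00]
knob 261 [[-0.1216, -0.0838, 0.0688], [-0.1134, -0.0762, 0.0737], [-0.1063, -0.0696, 0.0759]]
1 (array([-77. , 109.5,  66.4]), array([ -0.12, -90.02,   0.16]))
-1 (array([-77. , 109.5,  66.4]), array([-0.16, 89.98, -0.12]))
```

View pics/w4.png

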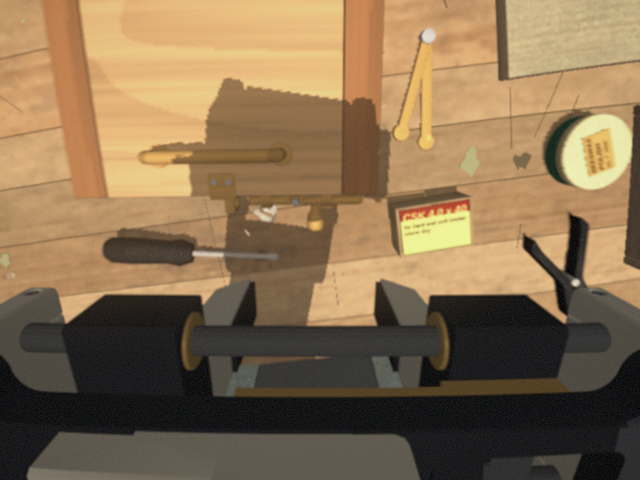

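The knob now reads y = -76.5 mm in the box frame, so the bolt is drawn 25 mm and clear. Next I move over the pull and turn the tool -90°.

Emit:
carry_out:
  commands:
    - [-25, 0, 22, 0, -7, 0, 0]
    - [-23, 0, 25, 0, -7, 0, 0]
    - [-17, 0, 26, 0, -7, 0, 0]
    - [0, 0, 0, 0, -7, 0, 0]
    - [0, 0, 0, 0, -7, 0, 0]

```text
time_s: 7.37
position: [0.5394, 0.0149, 0.2202]
tool_rot: [0.606, -0.365, 0.365, -0.606]
contact_force: [-1.0, 0.7, -0.8]
gripper_width: 0.0913
```

Emit:
carry_out:
  commands:
    - [0, 0, 0, 0, -7, 0, 0]
    - [0, 0, 0, 0, -7, 0, 0]
    - [0, 0, 0, 0, -7, 0, 0]
    - [0, 0, 0, 0, -7, 0, 0]
    - [0, 0, 0, 0, -7, 0, 0]

```text
time_s: 7.78
position: [0.5386, 0.0136, 0.2206]
tool_rot: [0.687, -0.167, 0.167, -0.687]
contact_force: [-0.2, -0.3, -0.7]
gripper_width: 0.0919
```

Emit:
carry_out:
  commands:
    - [0, 0, 0, 0, -7, 0, 0]
    - [0, 0, 0, 0, -7, 0, 0]
    - [0, 0, 0, 0, -6, 0, 0]
    - [0, 0, 0, 0, 0, 0, 0]
    - [0, 0, 0, 0, 0, 0, 0]

```text
time_s: 8.2
position: [0.5387, 0.0136, 0.2206]
tool_rot: [0.705, -0.048, 0.048, -0.705]
contact_force: [-0.3, 0.1, 0.4]
gripper_width: 0.0918
```

Run:
```python
from h import *
p,Rt,o=cur(); print((p-C)@Rb,o['gripper_width'],o['contact_force'],o['joints'])
s=shot('wrist','w5.png')
print(w2pix(s,bx(-.052,0,.13)))
print(rel(p,Rt,bx(-.052,0,.130-.015),tool(np.array([0,0,-1.]),Rb[:,0])))
vv,uu=np.mgrid[0:290,0:640];P=pix2w(s,uu,vv);Q=(P-C)@Rb;m=(Q[:,2]>.122)&(Q[:,2]<.15)&(abs(Q[:,0]+.052)<.02)
print('bar',m.sum(),np.percentile(Q[m],[2,50,98],axis=0).round(4).tolist())
```

```text
[-0.05410734 -0.00322668  0.22063735] 0.0918117537944694 [-0.26244905  0.10305542  0.37581075] [-1.17009407e-01  3.72405798e-01  1.49575927e+00 -7.88873906e-05
  1.27373441e+00  1.93326939e-02]
[[317.37971687 240.82153794]]
(array([  2.1, 105.6,   3.2]), array([ 0.  , -0.21, -0.02]))
bar 1584 [[-0.0567, -0.0369, 0.1249], [-0.0522, 0.0105, 0.1335], [-0.0469, 0.0529, 0.1355]]
```

View pics/w5.png

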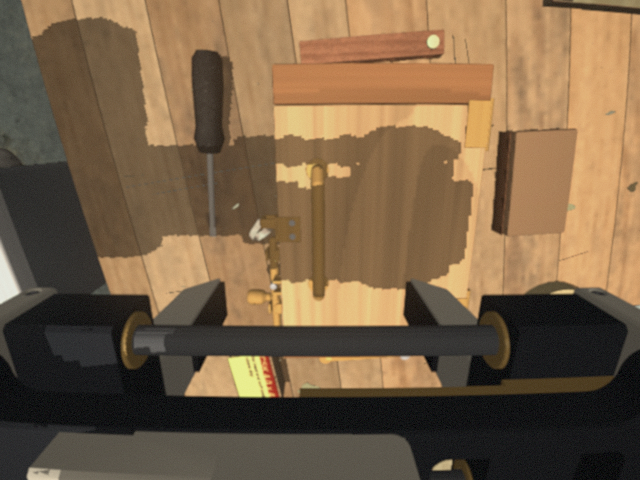

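The bar stands at column 318, midway between the fingers, and depth puts it at x = -52 mm as expected. I'll descend onto it.

Emit:
carry_out:
  commands:
    - [1, 15, 1, 0, 0, 0, 0]
    - [1, 30, 2, 0, 0, 0, 0]
    - [0, 30, 0, 0, 0, 0, 0]
    - [0, 20, 0, 0, 0, 0, 0.2]
    - [0, 10, 0, 0, 0, 0, 0.5]

```text
time_s: 8.67
position: [0.5397, 0.0164, 0.113]
tool_rot: [-0.705, 0.05, -0.046, 0.706]
contact_force: [-1.1, 0.1, 0.6]
gripper_width: 0.0827
```

Emit:
carry_out:
  commands:
    - [0, 0, 0, 0, 0, 0, 0.8]
    - [0, 0, 0, 0, 0, 0, 1]
    - [0, 0, 0, 0, 0, 0, 1]
    - [0, 0, 0, 0, 0, 0, 1]
    - [0, 0, 0, 0, 0, 0, 1]
  grip_force: 25

```text
time_s: 9.08
position: [0.542, 0.0162, 0.117]
tool_rot: [0.706, -0.046, 0.048, -0.705]
contact_force: [0.7, -0.6, -0.3]
gripper_width: 0.0497
```

Emit:
carry_out:
  commands:
    - [0, 0, 0, 0, 0, 0, 1]
    - [0, 0, 0, 0, 0, 0, 1]
    - [0, 0, 0, 0, 0, 0, 1]
    - [0, 0, 0, 0, 0, 0, 1]
    - [0, 0, 0, 0, 0, 0, 1]

```text
time_s: 9.5
position: [0.5413, 0.0162, 0.1157]
tool_rot: [0.706, -0.047, 0.047, -0.706]
contact_force: [0.2, 0.3, -0.4]
gripper_width: 0.0167
```

Run:
```python
from h import *
p,Rt,o=cur(); print((p-C)@Rb,o['gripper_width'],o['contact_force'],o['joints'])
s=shot('wrist','w6.png')
```

```text
[-0.05189575 -0.00025543  0.11569676] 0.016679392462604387 [ 0.20644076  0.26831256 -0.4207893 ] [-1.11511269e-01  4.84862317e-01  1.63234000e+00 -1.25113580e-04
  1.02442918e+00  2.17078748e-02]
```

View pics/w6.png

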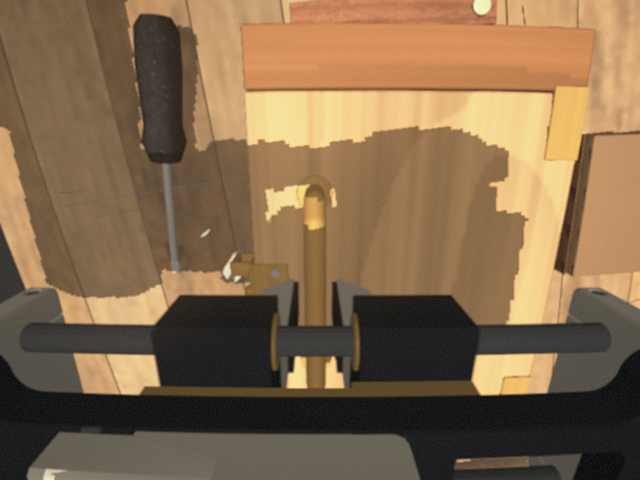

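Emit:
carry_out:
  commands:
    - [0, 0, 0, 0, 0, 0, 1]
    - [0, 0, 0, 0, 0, 0, 1]
    - [0, 0, 0, 0, 0, 0, 1]
    - [0, 0, 0, 0, 0, 0, 1]
    - [0, 0, 0, 0, 0, 0, 1]

```text
time_s: 9.97
position: [0.5413, 0.0162, 0.1157]
tool_rot: [0.706, -0.047, 0.047, -0.706]
contact_force: [-0.4, -0.6, -0.7]
gripper_width: 0.0089
```

Run:
```python
from h import *
th=np.radians(np.concatenate([[0,.5,1.5,3,5],np.arange(7.5,58,2.5),[59,60]])); r=np.hypot(141,45);f=np.arctan2(45,141)+th
X=-r*np.cos(f);Z=r*np.sin(f)
for i in range(1,len(th)): print(round(np.degrees(th[i]),1),np.round([X[i]-X[i-1],-(Z[i]-Z[i-1])],1), np.round([X[i]-X[0],Z[i]-Z[0]],1))
p,Rt,o=cur(); print((p-C)@Rb,o['gripper_width'],o['contact_force'])
```

```text
0.5 [ 0.4 -1.2] [0.4 1.2]
1.5 [ 0.8 -2.4] [1.2 3.7]
3.0 [ 1.3 -3.6] [2.5 7.3]
5.0 [ 1.9 -4.8] [ 4.5 12.1]
7.5 [ 2.6 -5.9] [ 7.1 18. ]
10.0 [ 2.9 -5.8] [10.  23.8]
12.5 [ 3.1 -5.7] [13.1 29.5]
15.0 [ 3.4 -5.5] [16.5 35. ]
17.5 [ 3.6 -5.4] [20.1 40.3]
20.0 [ 3.8 -5.2] [23.9 45.5]
22.5 [ 4.1 -5. ] [28.  50.5]
25.0 [ 4.3 -4.8] [32.2 55.4]
27.5 [ 4.5 -4.6] [36.7 60. ]
30.0 [ 4.7 -4.4] [41.4 64.5]
32.5 [ 4.9 -4.2] [46.3 68.7]
35.0 [ 5.1 -4. ] [51.3 72.7]
37.5 [ 5.2 -3.8] [56.5 76.5]
40.0 [ 5.4 -3.6] [61.9 80.1]
42.5 [ 5.5 -3.3] [67.4 83.4]
45.0 [ 5.7 -3.1] [73.1 86.5]
47.5 [ 5.8 -2.8] [78.9 89.4]
50.0 [ 5.9 -2.6] [84.8 91.9]
52.5 [ 6.  -2.3] [90.9 94.3]
55.0 [ 6.1 -2.1] [97.  96.3]
57.5 [ 6.2 -1.8] [103.2  98.1]
59.0 [ 3.8 -0.9] [107.  99.]
60.0 [ 2.5 -0.6] [109.5  99.6]
[-0.05180208 -0.0002728   0.11568189] 0.008945234180932387 [-0.43567334 -0.59237496 -0.67154447]
```

Emit:
carry_out:
  commands:
    - [0.4, -1.2, 0, 0, 0, 0, 1]
    - [0.8, -2.4, 0, 0, 0, 0, 1]
    - [1.3, -3.6, 0, 0, 0, 0, 1]
    - [1.9, -4.8, 0, 0, 0, 0, 1]
    - [2.6, -5.9, 0, 0, 0, 0, 1]

```text
time_s: 10.38
position: [0.5481, 0.0154, 0.1336]
tool_rot: [-0.706, 0.047, -0.047, 0.706]
contact_force: [1.8, -0.2, -5.7]
gripper_width: 0.009
```

Run:
```python
from h import *
p,Rt,o=cur(); print((p-C)@Rb,o['gripper_width'],o['contact_force'])
s=shot('wrist','w7.png')
vv,uu=np.mgrid[100:200,330:540];P=pix2w(s,uu,vv);Q=(P-C)@Rb
A=np.c_[Q[:,0],np.ones(len(Q))];m=np.ones(len(Q),bool)
for _ in range(5):
    c=np.linalg.lstsq(A[m],Q[m,2],rcond=None)[0];e=abs(A@c-Q[:,2]);m=e<.004
print('lid angle',-np.degrees(np.arctan(c[0])),m.mean())
```

```text
[-0.04501328 -0.00022187  0.13364859] 0.008995762551104937 [ 1.77059842 -0.19705009 -5.73056756]
lid angle 7.0338194609015545 0.9964285714285714
```

View pics/w7.png

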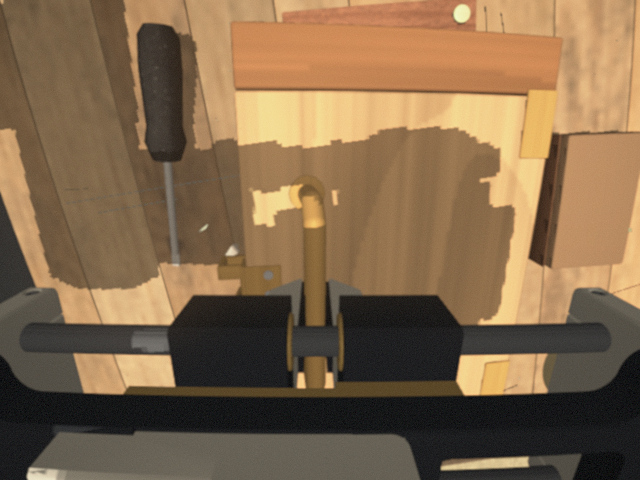

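The lid rises freely at about 7°, with a light load of 5.7 N. I'll continue along the arc.

Emit:
carry_out:
  commands:
    - [2.9, -5.8, 0, 0, 0, 0, 1]
    - [3.1, -5.7, 0, 0, 0, 0, 1]
    - [3.4, -5.5, 0, 0, 0, 0, 1]
    - [3.6, -5.4, 0, 0, 0, 0, 1]
    - [3.8, -5.2, 0, 0, 0, 0, 1]

```text
time_s: 10.85
position: [0.5644, 0.0133, 0.1618]
tool_rot: [-0.705, 0.048, -0.046, 0.706]
contact_force: [-2.8, 0.5, -3.5]
gripper_width: 0.0092
```

Emit:
carry_out:
  commands:
    - [4.1, -5.0, 0, 0, 0, 0, 1]
    - [4.3, -4.8, 0, 0, 0, 0, 1]
    - [4.5, -4.6, 0, 0, 0, 0, 1]
    - [4.7, -4.4, 0, 0, 0, 0, 1]
    - [4.9, -4.2, 0, 0, 0, 0, 1]

```text
time_s: 11.27
position: [0.5858, 0.0106, 0.1855]
tool_rot: [-0.705, 0.048, -0.046, 0.706]
contact_force: [-10.5, 2.4, 6.5]
gripper_width: 0.0091
```

Run:
```python
from h import *
p,Rt,o=cur(); q=(p-C)@Rb; print(q,o['gripper_width'],o['contact_force'])
b=q+[0,0,.0145]; print('angle from bar',np.degrees(np.arctan2(b[2]-.085,.089-b[0])-np.arctan2(45,141)),np.hypot(b[2]-.085,.089-b[0]))
shot('wrist','w8.png')
```

```text
[-7.00009112e-03  1.85800319e-05  1.85461012e-01] 0.009074246455095617 [-10.46540433   2.41725716   6.46410419]
angle from bar 32.435445534124995 0.14977333453595715
```

View pics/w8.png

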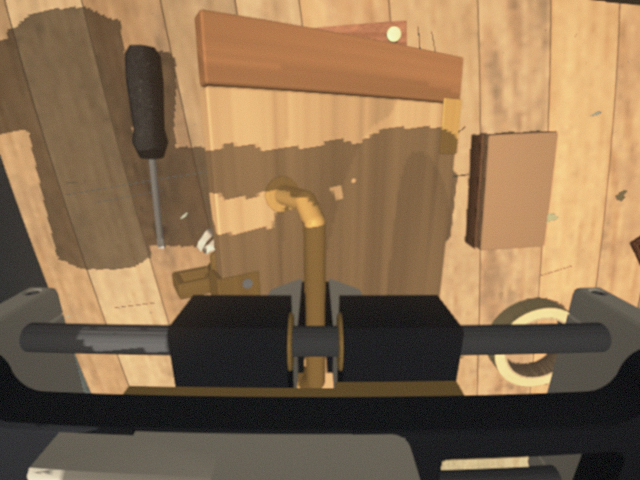

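Radial force has built up to about 12 N outward, so my hinge estimate is off by a millimetre or two. I'll mix an outward correction into the arc.

Emit:
carry_out:
  commands:
    - [4.4, -4.7, 0, 0, 0, 0, 1]
    - [4.7, -4.5, 0, 0, 0, 0, 1]
    - [5.2, -3.9, 0, 0, 0, 0, 1]
    - [5.4, -3.5, 0, 0, 0, 0, 1]
    - [5.6, -3.2, 0, 0, 0, 0, 1]

```text
time_s: 11.73
position: [0.6127, 0.007, 0.2048]
tool_rot: [-0.705, 0.047, -0.047, 0.706]
contact_force: [-4.0, 4.1, 0.9]
gripper_width: 0.0091
```

```bash
cat >> h.py <<'E'
def arc():
    p,Rt,o=cur(); q=(p-C)@Rb; F=np.array(o['contact_force'])@Rb
    b=q+[0,0,.0145]; ph=np.arctan2(b[2]-.085,.089-b[0])
    print('angle',np.degrees(ph-np.arctan2(45,141)).round(2),'r',np.hypot(b[2]-.085,.089-b[0]).round(4),'tang',F@[np.sin(ph),0,np.cos(ph)],'rad out',F@[-np.cos(ph),0,np.sin(ph)],'y',F[1],o['gripper_width'],o['time_s'])
E
python3 -c "
from h import *
arc()"
```

```text
angle 45.17 r 0.1509 tang -3.6379570422345324 rad out 2.8825698562554245 y 3.5231611799795344 0.00911609998015657 11.7333
```

Emit:
carry_out:
  commands:
    - [5.8, -3.0, 0, 0, 0, 0, 1]
    - [5.9, -2.8, 0, 0, 0, 0, 1]
    - [6.1, -2.5, 0, 0, 0, 0, 1]
    - [6.2, -2.2, 0, 0, 0, 0, 1]
    - [5.0, -1.6, 0, 0, 0, 0, 1]

```text
time_s: 12.15
position: [0.6421, 0.0032, 0.2174]
tool_rot: [-0.705, 0.046, -0.048, 0.706]
contact_force: [-3.9, 4.2, 4.1]
gripper_width: 0.0089
```

Emit:
carry_out:
  commands:
    - [2.5, -0.6, 0, 0, 0, 0, 1]
    - [0, 0, 0, 0, 0, 0, 1]
    - [0, 0, 0, 0, 0, 0, 1]
    - [0, 0, 0, 0, 0, 0, 1]
    - [0, 0, 0, 0, 0, 0, 1]

```text
time_s: 12.57
position: [0.6441, 0.0029, 0.2178]
tool_rot: [-0.705, 0.046, -0.048, 0.706]
contact_force: [-3.4, 4.9, 5.5]
gripper_width: 0.009
```

Run:
```python
from h import *
arc()
for n in ['wrist','top','scene']: s=shot(n,n+'9.png')
```

```text
angle 58.13 r 0.1519 tang -2.552583645261631 rad out 6.324251428417845 y 4.415169979429371 0.00895497685606509 12.5667
```

View pics/wrist9.png

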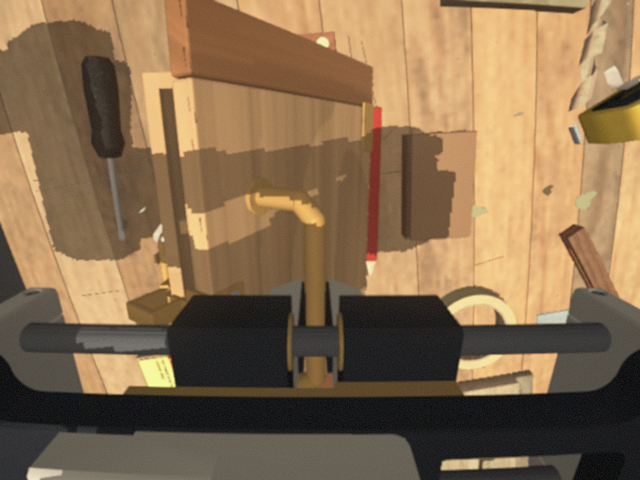

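View pics/scene9.png

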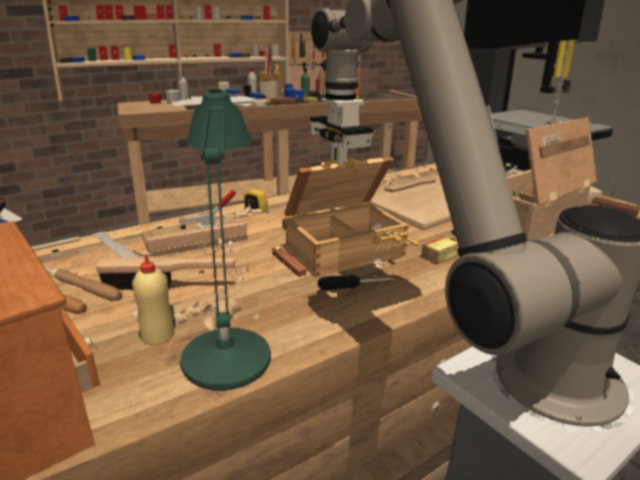

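View pics/top9.png

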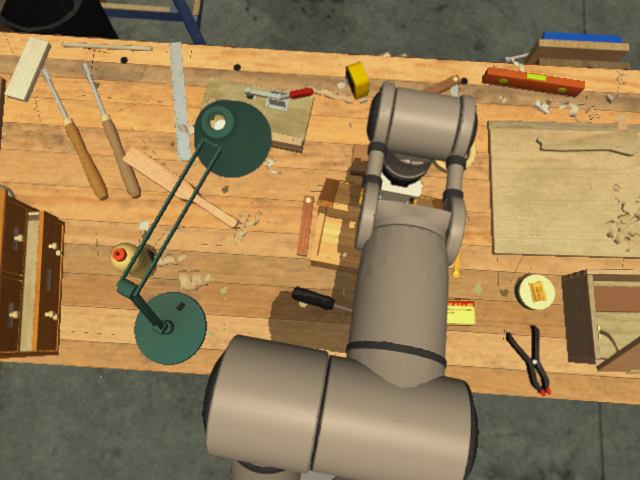

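The lid stands open and the pull is between the fingers at (315,290). The tools lie where they were and the bolt knob is at about (165,265) in the wrist view. I'll fit the lid plane in the wrist view and in the scene view (underside).

```bash
cat >> h.py <<'E'
def lidang(s,poly):
    mk=np.zeros((480,640),np.uint8);cv2.fillPoly(mk,[np.array(poly)],1)
    v,u=np.nonzero(mk&(s['range_z']>0));P=pix2w(s,u,v);m=np.ones(len(P),bool);rng=np.random.default_rng(0);best=0
    for _ in range(200):
        a,b,c=P[rng.choice(len(P),3)];n=np.cross(b-a,c-a)
        if np.linalg.norm(n)<1e-9: continue
        n/=np.linalg.norm(n);k=abs((P-a)@n)<.0025
        if k.sum()>best: best=k.sum();m=k
    Q=P[m];c0=Q.mean(0);n=np.linalg.svd(Q-c0,full_matrices=False)[2][2]; nb=n@Rb
    if nb[2]<0: nb=-nb
    qb=(c0-C)@Rb
    print('plane',m.sum(),len(P),nb.round(3),'angle',np.degrees(np.arctan2(nb[0],nb[2])).round(2),'hinge dist',((np.array([.089,0,.085])-qb)@nb).round(4))
E
python3 - <<'E'
from h import *
s=shot('wrist'); lidang(s,[[205,90],[350,110],[350,180],[205,180]]); lidang(s,[[190,20],[360,75],[360,95],[190,65]])
s=shot('scene'); lidang(s,[[312,180],[365,172],[350,200],[300,208]])
im=cv2.cvtColor(s['color'],cv2.COLOR_RGB2BGR)[140:290,270:450]
cv2.imwrite('pics/s9z.png',cv2.resize(im,None,fx=4,fy=4,interpolation=cv2.INTER_CUBIC))
E
```

```text
plane 11770 11772 [0.845 0.006 0.535] angle 57.68 hinge dist -0.0121
plane 5708 5708 [0.844 0.009 0.536] angle 57.57 hinge dist -0.0127
plane 1335 1406 [0.846 0.007 0.534] angle 57.75 hinge dist 0.0007
```

View pics/s9z.png

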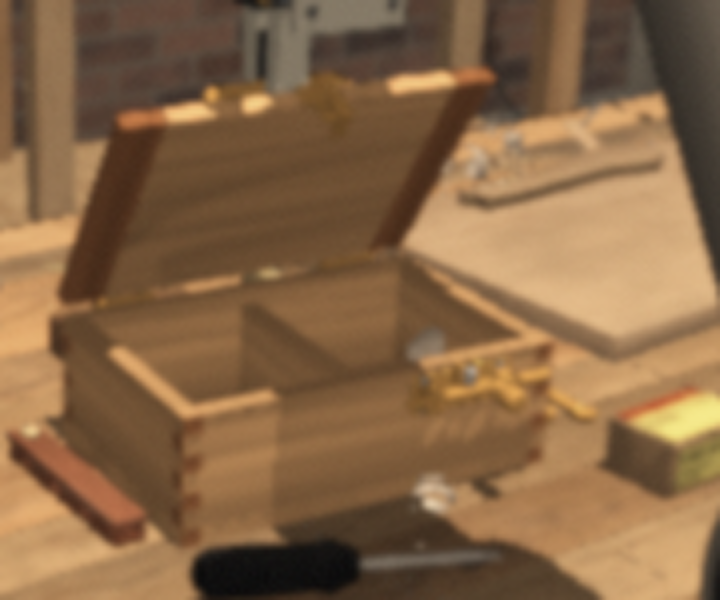

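All three plane fits agree on about 57.7°. I need +2.35°, which is 6.1 mm along the arc, plus a small outward relief.

Emit:
carry_out:
  commands:
    - [2.0, -0.9, 0.2, 0, 0, 0, 1]
    - [2.0, -0.8, 0.2, 0, 0, 0, 1]
    - [1.8, -0.6, 0.1, 0, 0, 0, 1]
    - [0, 0, 0, 0, 0, 0, 1]
    - [0, 0, 0, 0, 0, 0, 1]

```text
time_s: 13.23
position: [0.6496, 0.0022, 0.2192]
tool_rot: [0.706, -0.047, 0.047, -0.705]
contact_force: [-2.6, 2.2, 4.9]
gripper_width: 0.0088
```

Run:
```python
from h import *
arc()
s=shot('wrist'); lidang(s,[[205,95],[345,115],[345,180],[205,180]])
s=shot('scene'); lidang(s,[[312,180],[365,172],[350,200],[300,208]])
```

```text
angle 60.27 r 0.1521 tang -1.8150866996501598 rad out 5.440723463517744 y 1.8086858944436601 0.008839057284813868 13.2333
plane 10672 10672 [0.865 0.005 0.502] angle 59.89 hinge dist -0.0121
plane 1336 1409 [0.864 0.003 0.504] angle 59.74 hinge dist 0.0005
```

Emit:
carry_out:
  commands:
    - [0.4, -0.2, 0, 0, 0, 0, 1]
    - [0, 0, 0, 0, 0, 0, 1]
    - [0, 0, 0, 0, 0, 0, 1]
    - [0, 0, 0, 0, 0, 0, 1]
    - [0, 0, 0, 0, 0, 0, 1]
  grip_force: 30

```text
time_s: 13.75
position: [0.6496, 0.0022, 0.2192]
tool_rot: [0.706, -0.047, 0.047, -0.705]
contact_force: [-4.1, 2.8, 4.8]
gripper_width: 0.0087
```

Emit:
carry_out:
  commands:
    - [0, 0, 0, 0, 0, 0, 1]
    - [0, 0, 0, 0, 0, 0, 1]
    - [0, 0, 0, 0, 0, 0, 1]
    - [0, 0, 0, 0, 0, 0, 1]
    - [0, 0, 0, 0, 0, 0, 1]

```text
time_s: 14.17
position: [0.6497, 0.0022, 0.2193]
tool_rot: [0.706, -0.047, 0.047, -0.705]
contact_force: [-4.4, 1.6, 4.4]
gripper_width: 0.0088
```

Run:
```python
from h import *
arc()
s=shot('wrist','w10.png'); lidang(s,[[205,95],[345,115],[345,180],[205,180]])
s=shot('scene'); lidang(s,[[312,180],[365,172],[350,200],[300,208]])
print(np.abs(env.get_obs()['dq']).max()); arc()
print(order.close_job())
```

```text
angle 60.33 r 0.1521 tang -3.5807972469706844 rad out 5.3021389306672235 y 1.0101175950118073 0.008844758360016339 14.1667
plane 10676 10676 [0.866 0.006 0.501] angle 59.96 hinge dist -0.0122
plane 1312 1407 [0.865 0.005 0.502] angle 59.88 hinge dist 0.0006
0.001940138676850876
angle 60.33 r 0.1521 tang -2.6204289645588448 rad out 5.738661188405872 y 2.1227365551553246 0.008748229558187312 14.2667
the job is handed in; nothing more can be done
None
```

The lid is held still at 60° open, with the pull pinched at 30 N, and the job was handed in at about 14.3 s.

- **Bolt:** I pinched the knob and drew the bolt about 25 mm, past its click and clear of the staple. After letting go, the wrist camera's depth put the knob 76.5 mm to the right of the box's middle, against 52 mm when shot. The lid then rose without catching.
- **Lid angle:** Plane fits from the wrist and scene cameras gave 59.96° and 59.88°. The angle worked out from the hand position and my hinge estimate said 60.33°. I trusted the plane fits.
- **Holding:** Joint speeds were practically zero in the last reading.
- **Forces:** The last reading was about 2.6 N of lid weight and about 5.7 N along the lid, away from the hinge. My hinge estimate is off by a few millimetres, and part-way up this second force reached about 12 N before I corrected the arc. I did not remove it completely.
- **Tools:** None looked moved in the pictures taken with the lid up. In those, the arm hid part of the box's right side in the top view, so the lid stay was not fully visible there.

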